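# Tuck the long-footed sensor bracket under the hold-down arm

## Robot

A 6-joint arm with a two-finger parallel gripper is mounted at the origin on the work surface. World frame = base frame: x ahead of the robot, y to its left, z up, the work surface at z = 0. Lengths are in m, angles in rad, forces in N, time in s.
With the tool pointing down it reaches from about 0.35 to 1 m from the base axis. Payload 7.1 kg.
Tool frame: the origin (TCP) lies between the finger pads; the fingertips stand 8 mm ahead of it and the grasp point (between the pads) lies 11 mm behind it; z points along the fingers, y is the direction in which the jaws open and shut (so a half turn about z gives the same grasp; the last joint's range is limited). The gripper opens to 85 mm and grips with 20 to 120 N. Pads are 22 mm wide; open, the fingers measure 114 mm over their backs; the gripper's body (76 mm by 85 mm) begins 54 mm behind the grasp point. The pads swing forward as they close: fully open they stand 13 mm farther back than shut.
Start: joints at [-1.254, 0.423, 1.63, -0, 1.089, -0.019], TCP at [0.206, -0.59, 0.239] pointing down, gripper open.
Joint ranges: [-3, 3], [-0.9, 2.11], [0.09, 2.58], [-1.31, 4.45], [0.11, 2.69], [-2.54, 2.54]. Speed limits (rad/s): [2.39, 2.39, 3.01, 3.14, 3.14, 3.14].

## Interface

Orientations are given as a rotation vector (axis times angle).
In Python, from plant import robot gives the robot as it stands. The module is installed in compiled form; this text tells all that it offers.
- The arm moves only by the tool send_rows, never from a script. Its argument "deltas" is a list of rows, each an object of numbers: "x", "y", "z": the shift along the tool's x, y, z in mm; "wx", "wy", "wz": the turn, a rotation vector about the tool's x, y, z in rad; "claw": the opening, from 0 (shut) to 1 (fully open). In form: [{"x": .., "y": .., "z": .., "wx": .., "wy": .., "wz": .., "claw": ..}, ...]. A call has exactly 10 rows; each row is the pose to reach, as a shift and turn from the pose commanded when the call began, along the tool's axes at that moment; what a row does not reach only later rows make up. A row lasts 1/12 s, in which the tool goes at most 41.7 mm and 7.16 degrees, less where a joint would pass 70% of its speed; a pose out of reach is approached as far as the arm can. A call with a gripper value outside its range is refused whole. The fingers move at their own pace and stop on an object; the grip force is fixed at half the most. Time passes only in rows, so rows that repeat a pose let the fingers close, or fill a call up. It gives the time, the measured TCP pose, the force and the opening at its end, in the units of the state.
- robot.get_state(): the state, without advancing time (a new reading comes with each control period).
- robot.get_image(name): name is "scene" or "top" or "wrist"; returns the picture (480x640x3 uint8, blue, green, red); there is no depth.
- robot.camera_model(name): a dict with "intrinsics" (3x3 intrinsics, pixels), "rvec" (rotation vector, rad) and "tvec" (3), from world to camera coordinates, as OpenCV has them. Camera axes: x right, y down, z forward; pixel columns grow to the right and rows downward; lengths in m; the calibration is good to about 2 mm. A picture is of the moment at which its call begins: read the wrist's pose just before it. camera_model takes no time and is no camera call; for the wrist camera it gives the pose at the moment of the call.
- robot.finish_job(): hands the job in, once; it reports no verdict.
The state is a dict: "clock": time; "joints": joint angles; "qd": joint speeds; "joint_torque": joint torques, N m; "position": TCP position; "eef_rot": TCP orientation; "contact_force": force on the tool from outside, world axes, zero at the start; "torque": the same for the moment, N m; "opening": finger opening in m.
Only numpy, scipy, OpenCV 4.12 (cv2) and the standard library are available. Lean on these libraries where they do the work, as an engineer would, in place of code of your own. Each camera call takes 0.05 s, during which the arm holds its last target.

## Task

Take the sensor bracket with the long foot by its sensor head and slide its foot, front end first, under the roller of the weighted hold-down arm on the setting stand, so that it lies flat and straight on the middle of the spacer pile with the roller resting on about the middle of the bare part of the foot. Let go of it there, and leave the short-footed bracket where it is.

Things in the scene. Friction and masses are not known exactly. Their poses are not given: they have to be found in the camera images.
- long_bracket_head (a point): Centre of the black sensor head (28 x 36 x 44 mm in x, y, z; 10 mm steel stub on top) on the tail of the bracket to tuck in: loose, 0.2 kg, aluminium foot 120 x 50 x 6 mm. Point is 28 mm above the foot's underside; x along the foot to its front edge, 104 mm ahead; tail edge 16 mm behind. Bare foot: 14 to 104 mm ahead, middle 59. Starts flat on the table, left or right of the stand.
- short_bracket_head (a point): Centre of the head of the bracket to leave alone: loose, same head, but a short foot, 66 x 50 x 6 mm. 28 mm above the table; axes as for the long one. On the other side of the stand.
- stand: Fixed setting stand: steel base 260 x 100 x 10 mm, three spacer plates fixed on it, a weighted arm over them. Origin: centre of the base's underside; x from the open front end, where the foot goes in, to the hinge posts at the back; z up. Pile top: 28 mm high, x -102 to 74, y -29 to 29 mm. Roller straight above x = y = 0. Arm and posts at most 90 mm high; nothing beside the pile or before the roller.
- hold_arm (a joint): Hinge of the arm (axis along the stand's y at x = 110 mm, 62 mm high), rad: 0 = roller touching the pile; grows as it rises, about 0.055 with the foot under it. White free-turning roller, 36 mm diameter, 26 mm wide; arm 41 mm wide. Presses by its weight, 2 to 3 N, no spring; a foot edge pushed level against the roller's lower half lifts it.
There are look-alikes about, which are no part of the job. Leave any purple or yellow look-alike of the part that bears long_bracket_head alone.

How it is judged:
At the end, for the whole second after the job is handed in: The long-footed bracket rests flat (6 degrees) on the pile under the roller, released and still: roller within 22 mm of the middle of the bare foot, head within 16 mm of the stand's centre line, foot in line within 11 degrees, arm held up by the foot; short bracket within 30 mm of its start (x of long_bracket_head in the frame of stand between -0.081 and -0.037 m and y of long_bracket_head in the frame of stand between -0.016 and 0.016 m and z of long_bracket_head in the frame of stand between 0.051 and 0.062 m and angle between the x axis of long_bracket_head and the x axis of stand, either way round below 0.2 rad and angle between long_bracket_head's own z axis and vertical below 0.1 rad and value of joint hold_arm between 0.035 and 0.085 rad and linear speed of long_bracket below 0.01 m/s); the robot touches nothing.
It fails at once if the short-footed bracket was moved by more than 30 mm (distance of short_bracket_head from where it was at the start of the episode above 0.03 m).
It also fails if it takes over 40 s, if anything falls off the work surface, if the arm or the gripper's body presses on something with over 40 N, if the wrist force passes 120 N, or if a joint passes its speed limit or range.

## Working session

There is one attempt and no reset: what is moved stays moved. The work goes in short steps, Python scripts to look and compute and a tool call to move; the robot and the scene stay as the last step left them, time stands still between calls to the robot, and variables do not carry over. Pictures are saved under pics/ and viewed, and the job is handed in when it is done.

Besides the shell and the picture viewer there is one more tool, called as name(argument=value, ...) on one line, values as JSON. send_rows: Moves the arm, as the interface text tells. Its arguments: {"type":"object","properties":{"deltas":{"type":"array"}},"required":["deltas"]}

```bash
mkdir -p pics
cat > h.py <<'E'
import numpy as np, cv2
from scipy.spatial.transform import Rotation as R
from plant import robot
def ray(cam,uv):
    m=robot.camera_model(cam) if isinstance(cam,str) else cam
    K=np.array(m["intrinsics"],float).reshape(3,3); Rm=R.from_rotvec(np.ravel(m["rvec"])).as_matrix(); t=np.ravel(m["tvec"])
    d=Rm.T@np.linalg.inv(K)@np.array([uv[0],uv[1],1.]); return -Rm.T@t, d
def onz(cam,uv,z):
    o,d=ray(cam,uv); return o+d*(z-o[2])/d[2]
def proj(cam,p):
    m=robot.camera_model(cam)
    q,_=cv2.projectPoints(np.array([p],float),np.ravel(m["rvec"]),np.ravel(m["tvec"]),np.array(m["intrinsics"],float).reshape(3,3),None); return q.ravel()
E
python3 - <<'E'
from h import *
for n in("scene","top","wrist"):
    cv2.imwrite(f"pics/{n}0.png",robot.get_image(n)); print(n,ray(n,(320,240)))
print(robot.get_state())
E
```

```text
scene (array([1.23706506, 0.08345073, 0.86734817]), array([-0.64643304, -0.09102598, -0.7576233 ]))
top (array([0.32940889, 0.00412207, 1.19807017]), array([ 0.15642185, -0.02571265, -0.98753718]))
wrist (array([ 0.28132862, -0.56409216,  0.37375077]), array([-0.3010492 , -0.11019455, -0.94737111]))
{'clock': 0.15, 'joints': array([-1.25397441e+00,  4.23682541e-01,  1.63048538e+00, -5.16418666e-06,
        1.08858788e+00, -1.90140426e-02]), 'qd': array([-0.00137013, -0.00334071, -0.00244811, -0.00111741, -0.00016487,
       -0.00143496]), 'joint_torque': array([-7.50716645e-04, -5.57769299e+01, -2.82016343e+01, -1.76010349e-05,
        4.83065407e-03,  3.34145895e-06]), 'position': array([ 0.20586458, -0.58970039,  0.23872491]), 'eef_rot': array([-3.09627168e+00, -5.24865885e-01,  2.78055875e-04]), 'contact_force': array([-0.05760834, -0.57599408, -0.11737945]), 'torque': array([0.03372147, 0.0621728 , 0.02451109]), 'opening': 0.08487559650742929}
```

View pics/scene0.png

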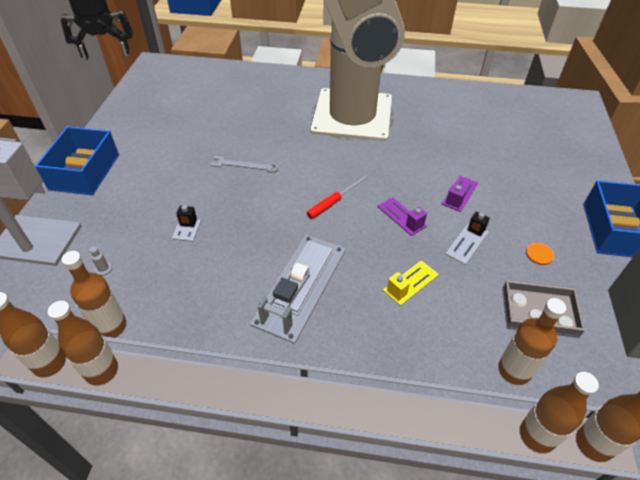

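View pics/top0.png

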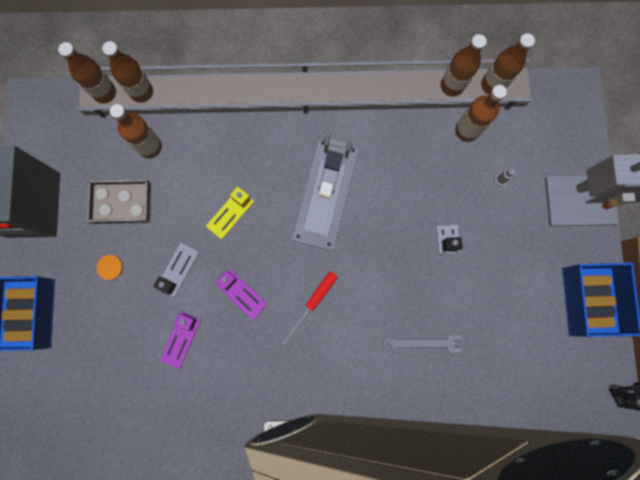

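Candidates in the top view are the grey long foot with black head at (165,285), the grey short one at (452,243), a yellow one at (240,198), and purple ones at (228,280) and (185,322). By the description, I choose (165,285). Close crop next.

Run:
```python
from h import *
t=cv2.imread("pics/top0.png")
a=cv2.resize(t[230:310,140:220],(400,400),interpolation=cv2.INTER_CUBIC)
b=cv2.resize(t[130:260,280:370],None,fx=4,fy=4,interpolation=cv2.INTER_CUBIC)
c=np.zeros((520,760,3),np.uint8); c[:400,:400]=a; c[:520,400:760]=b
cv2.imwrite("pics/crop0.png",c)
```

```text
(no output)
```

View pics/crop0.png

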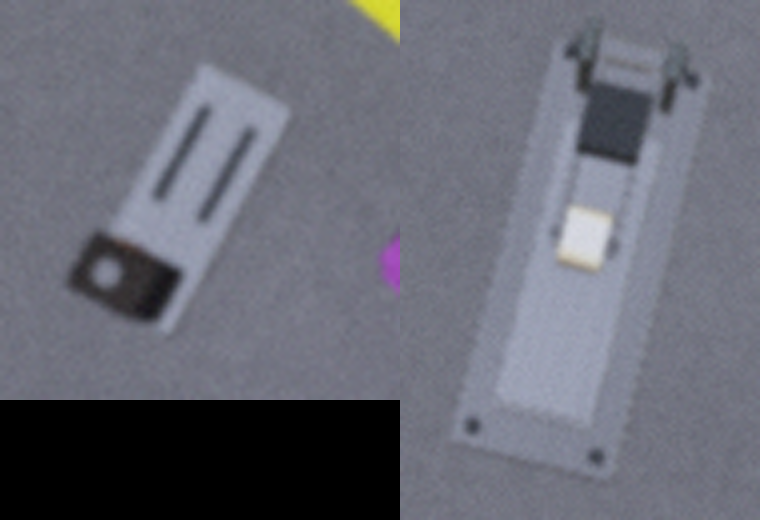

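View pics/wrist0.png

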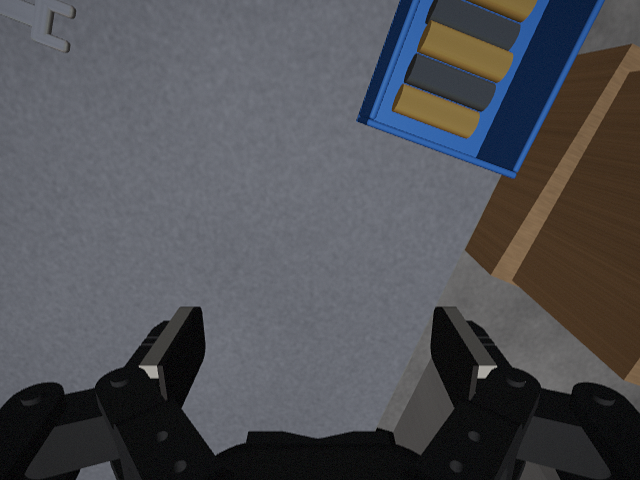

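Run:
```python
from h import *
g=lambda u,v,z:onz("top",(u,v),z)
c=lambda x,y:(140+x/5,230+y/5)
s=lambda x,y:(280+(x-400)/4,130+y/4)
stub=g(*c(107,273),.060)
fl,fr,tr=[g(*c(*p),.006) for p in((203,65),(290,110),(166,333))]
print("stub",stub,"fl",fl,"fr",fr,"tr",tr)
print("yaw side",np.degrees(np.arctan2(*(fr-tr)[1::-1])),"perp",np.degrees(np.arctan2(*(fr-fl)[1::-1]))+90, "len",np.linalg.norm(fr-tr),np.linalg.norm(fl-fr))
print("mid-stub",((fl+fr)/2-stub), np.degrees(np.arctan2(*((fl+fr)/2-stub)[1::-1])))
b1,b2=[g(*s(*p),.010) for p in((452,440),(610,478))]
p1,p2=[g(*s(*p),.028) for p in((497,395),(590,428))]
b3,=[g(*s(*p),.010) for p in((710,85),)]
r=g(*s(586,237),.064)
print("base",b1,b2,b3,np.linalg.norm(b1-b2),np.linalg.norm(b3-b2),np.degrees(np.arctan2(*(b3-b2)[1::-1])))
print("pile",p1,p2,np.linalg.norm(p1-p2)); print("roller",r)
m=(p1+p2)/2;print("yaw pilemid-roller",np.degrees(np.arctan2(*(r-m)[1::-1])),np.linalg.norm(r-m))
m=(b1+b2)/2;print("yaw basemid-roller",np.degrees(np.arctan2(*(r-m)[1::-1])),np.linalg.norm((r-m)[:2]))
```

```text
stub [0.41709728 0.33196536 0.06      ] fl [0.51886705 0.30417948 0.006     ] fr [0.49631844 0.26267395 0.006     ] tr [0.39260047 0.31938274 0.006     ]
yaw side -28.66805415905345 perp -28.513792214724177 len 0.11820873293721235 0.04723503735415213
mid-stub [ 0.09049547 -0.04853865 -0.054     ] -28.2075736525197
base [0.51911192 0.03716842 0.01      ] [ 0.49416547 -0.05573275  0.01      ] [ 0.73456641 -0.12423236  0.01      ] 0.09619226867415837 0.249969608891452 -15.904320525863632
pile [0.54229515 0.00982116 0.028     ] [ 0.52142389 -0.04405956  0.028     ] 0.05778183599740797
roller [ 0.62682101 -0.04356407  0.064     ]
yaw pilemid-roller -15.561452954591774 0.1049429182319639
yaw basemid-roller -15.920754561878743 0.12497614960685866
```

The crop confirms it: a grey foot with two slots, the black head with stub at about (161,285) and front edge at (181,243) to (198,252). The white roller is at about (326,189).

```bash
cat >> h.py <<'E'
def goto(p,yaw):
    "deltas for tool down, tool x at world yaw (deg)"
    s=robot.get_state(); T=R.from_rotvec(s["eef_rot"])
    d=T.inv().apply(np.array(p)-s["position"])*1000
    y=np.radians(yaw); G=R.from_matrix(np.array([[np.cos(y),np.sin(y),0],[np.sin(y),-np.cos(y),0],[0,0,-1]]))
    w=(T.inv()*G).as_rotvec()
    print("t%.2f"%s["clock"],"d",np.round(d,1),"w",np.round(w,4),"F",np.round(s["contact_force"],1),"open",round(s["opening"],4),"pos",np.round(s["position"],4))
E
python3 -c "
from h import *
goto([.5,-.02,.26],85)"
```

```text
t0.15 d [ 465.5 -441.   -20.8] w [-1.0000e-03 -7.0000e-04 -1.1477e+00] F [-0.1 -0.6 -0.1] open 0.0849 pos [ 0.2059 -0.5897  0.2387]
```

send_rows(deltas=[{"x": 300,"y": -285,"z": -20,"wz": -1.15,"claw": 1},{"x": 300,"y": -285,"z": -20,"wz": -1.15,"claw": 1},{"x": 300,"y": -285,"z": -20,"wz": -1.15,"claw": 1},{"x": 300,"y": -285,"z": -20,"wz": -1.15,"claw": 1},{"x": 300,"y": -285,"z": -20,"wz": -1.15,"claw": 1},{"x": 300,"y": -285,"z": -20,"wz": -1.15,"claw": 1},{"x": 300,"y": -285,"z": -20,"wz": -1.15,"claw": 1},{"x": 300,"y": -285,"z": -20,"wz": -1.15,"claw": 1},{"x": 300,"y": -285,"z": -20,"wz": -1.15,"claw": 1},{"x": 300,"y": -285,"z": -20,"wz": -1.15,"claw": 1}])

```text
invalid input
```

```bash
python3 -c "
from h import *
goto([.417,.332,.22],151.6)"
```

```text
t0.15 d [ 503.1 -800.6   19.7] w [-6.0000e-04 -1.4000e-03 -2.3101e+00] F [-0.1 -0.6 -0.1] open 0.0849 pos [ 0.2059 -0.5897  0.2387]
```

send_rows(deltas=[{"x": 300,"y": -285,"z": -20,"wx": 0,"wy": 0,"wz": -1.15,"claw": 1},{"x": 300,"y": -285,"z": -20,"wx": 0,"wy": 0,"wz": -1.15,"claw": 1},{"x": 300,"y": -285,"z": -20,"wx": 0,"wy": 0,"wz": -1.15,"claw": 1},{"x": 300,"y": -285,"z": -20,"wx": 0,"wy": 0,"wz": -1.15,"claw": 1},{"x": 300,"y": -285,"z": -20,"wx": 0,"wy": 0,"wz": -1.15,"claw": 1},{"x": 300,"y": -285,"z": -20,"wx": 0,"wy": 0,"wz": -1.15,"claw": 1},{"x": 300,"y": -285,"z": -20,"wx": 0,"wy": 0,"wz": -1.15,"claw": 1},{"x": 300,"y": -285,"z": -20,"wx": 0,"wy": 0,"wz": -1.15,"claw": 1},{"x": 300,"y": -285,"z": -20,"wx": 0,"wy": 0,"wz": -1.15,"claw": 1},{"x": 300,"y": -285,"z": -20,"wx": 0,"wy": 0,"wz": -1.15,"claw": 1}])

```text
clock: 0.98
position: [0.3957, -0.22, 0.2595]
eef_rot: [2.307, 2.132, 0.0]
contact_force: [0.9, -0.2, 0.5]
opening: 0.0851
```

```bash
python3 -c "
from h import *
goto([.417,.332,.22],151.6)"
```

```text
t0.98 d [552.  -22.1  39.5] w [ 2.0000e-04  0.0000e+00 -1.1537e+00] F [ 0.9 -0.2  0.5] open 0.0851 pos [ 0.3957 -0.22    0.2595]
```

send_rows(deltas=[{"x": 552,"y": -22,"z": 40,"wx": 0,"wy": 0,"wz": -1.154,"claw": 1},{"x": 552,"y": -22,"z": 40,"wx": 0,"wy": 0,"wz": -1.154,"claw": 1},{"x": 552,"y": -22,"z": 40,"wx": 0,"wy": 0,"wz": -1.154,"claw": 1},{"x": 552,"y": -22,"z": 40,"wx": 0,"wy": 0,"wz": -1.154,"claw": 1},{"x": 552,"y": -22,"z": 40,"wx": 0,"wy": 0,"wz": -1.154,"claw": 1},{"x": 552,"y": -22,"z": 40,"wx": 0,"wy": 0,"wz": -1.154,"claw": 1},{"x": 552,"y": -22,"z": 40,"wx": 0,"wy": 0,"wz": -1.154,"claw": 1},{"x": 552,"y": -22,"z": 40,"wx": 0,"wy": 0,"wz": -1.154,"claw": 1},{"x": 552,"y": -22,"z": 40,"wx": 0,"wy": 0,"wz": -1.154,"claw": 1},{"x": 552,"y": -22,"z": 40,"wx": 0,"wy": 0,"wz": -1.154,"claw": 1}])

```text
clock: 1.82
position: [0.4135, 0.1952, 0.2292]
eef_rot: [0.77, 3.046, 0.0]
contact_force: [0.8, -0.7, 0.1]
opening: 0.0854
```

```bash
python3 -c "
from h import *
goto([.417,.332,.22],151.6)
cv2.imwrite('pics/w1.png',robot.get_image('wrist'))"
```

```text
t1.82 d [ 61.9 122.1   9.2] w [0.0001 0.0002 0.0007] F [ 0.8 -0.7  0.1] open 0.0854 pos [0.4135 0.1952 0.2292]
```

View pics/w1.png

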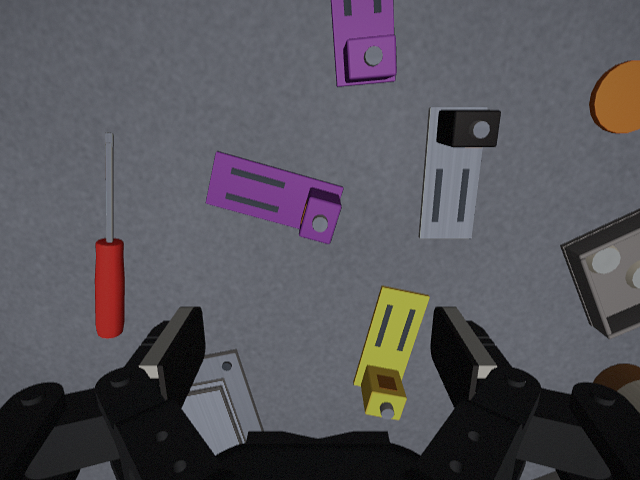

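The wrist view shows the long bracket's stub at (481,129) and its foot front at (420..472,238). The purples are at (320,222) and (373,56), the yellow at (387,410).

Run:
```python
from h import *
im=cv2.imread('pics/w1.png')
g=lambda u,v,z:onz("wrist",(u,v),z)
stub=g(481.5,129.5,.06); fl=g(472,238,.006); fr=g(420,237,.006); tr=g(430,107,.006)
print(stub,fl,fr,tr,np.linalg.norm(fl-fr),np.linalg.norm(fr-tr))
m=(fl+fr)/2; print(m, np.degrees(np.arctan2(*(m-stub)[1::-1])),np.linalg.norm((m-stub)[:2]),np.degrees(np.arctan2(*(fr-tr)[1::-1])))
for n,u,v in(("pur2",373,56),("pur2tip",385,80),("pur1",320,222)): print(n,g(u,v,.05))
goto([.417,.332,.1],151.6)
```

```text
[0.41977744 0.33966428 0.06      ] [0.52346501 0.31302268 0.006     ] [0.49863528 0.26942806 0.006     ] [0.39373932 0.32522436 0.006     ] 0.05016977429740054 0.11881240716601645
[0.51105015 0.29122537 0.006     ] -27.955128128936156 0.10332973556733616 -28.009418998818486
pur2 [0.33524838 0.29188359 0.05      ]
pur2tip [0.35427392 0.2925789  0.05      ]
pur1 [0.42816132 0.19775693 0.05      ]
t1.87 d [ 59.9 115.8 129.7] w [ 0.0041 -0.0002  0.001 ] F [2.  4.1 0.8] open 0.0854 pos [0.4145 0.2012 0.2292]
```

send_rows(deltas=[{"x": 61,"y": 117,"z": 80,"wx": 0,"wy": 0,"wz": 0,"claw": 0.8},{"x": 61,"y": 117,"z": 80,"wx": 0,"wy": 0,"wz": 0,"claw": 0.8},{"x": 61,"y": 117,"z": 80,"wx": 0,"wy": 0,"wz": 0,"claw": 0.8},{"x": 61,"y": 117,"z": 80,"wx": 0,"wy": 0,"wz": 0,"claw": 0.8},{"x": 61,"y": 117,"z": 80,"wx": 0,"wy": 0,"wz": 0,"claw": 0.8},{"x": 61,"y": 117,"z": 80,"wx": 0,"wy": 0,"wz": 0,"claw": 0.8},{"x": 61,"y": 117,"z": 80,"wx": 0,"wy": 0,"wz": 0,"claw": 0.8},{"x": 61,"y": 117,"z": 80,"wx": 0,"wy": 0,"wz": 0,"claw": 0.8},{"x": 61,"y": 117,"z": 80,"wx": 0,"wy": 0,"wz": 0,"claw": 0.8},{"x": 61,"y": 117,"z": 80,"wx": 0,"wy": 0,"wz": 0,"claw": 0.8}])

```text
clock: 2.7
position: [0.4173, 0.3242, 0.1501]
eef_rot: [0.782, 3.042, 0.001]
contact_force: [0.1, -0.1, -0.8]
opening: 0.0681
```

```bash
python3 -c "
from h import *
goto([.418,.333,.022],151.9)
m=robot.camera_model('wrist')
cv2.imwrite('pics/w2.png',robot.get_image('wrist'))
np.save('w2.npy',m,allow_pickle=True)
goto([.418,.333,.022],151.9)
print(proj('wrist',[.418,.333,.06]))"
```

```text
t2.70 d [  3.7   7.9 128.1] w [ 0.0011  0.0005 -0.0127] F [ 0.1 -0.1 -0.8] open 0.0681 pos [0.4173 0.3242 0.1501]
t2.75 d [  3.6   7.8 128. ] w [ 0.001   0.0005 -0.0126] F [ 0.2 -1.1  0.4] open 0.0684 pos [0.4173 0.3244 0.15  ]
[329.5120085  235.71227772]
```

View pics/w2.png

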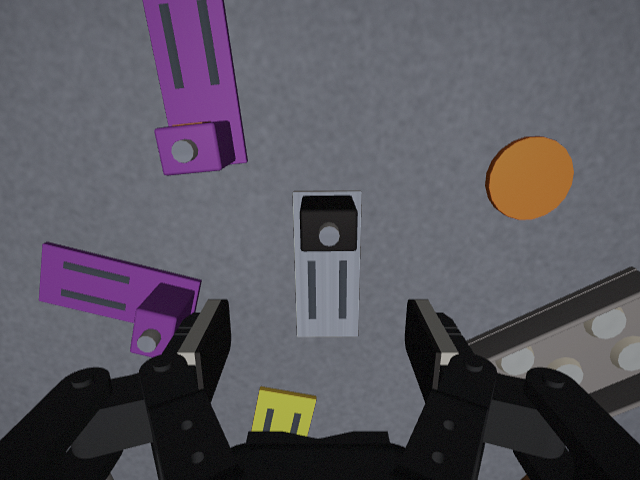

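The stub is at (329,235), within 1 px of the prediction, and the foot is aligned with the tool. Neighbours are clear of the fingers. Descending.

send_rows(deltas=[{"x": 4,"y": 8,"z": 0,"wx": 0,"wy": 0,"wz": -0.006,"claw": 0.8},{"x": 4,"y": 8,"z": 25,"wx": 0,"wy": 0,"wz": -0.006,"claw": 0.8},{"x": 4,"y": 8,"z": 50,"wx": 0,"wy": 0,"wz": -0.006,"claw": 0.8},{"x": 4,"y": 8,"z": 75,"wx": 0,"wy": 0,"wz": -0.006,"claw": 0.8},{"x": 4,"y": 8,"z": 95,"wx": 0,"wy": 0,"wz": -0.006,"claw": 0.8},{"x": 4,"y": 8,"z": 110,"wx": 0,"wy": 0,"wz": -0.006,"claw": 0.8},{"x": 4,"y": 8,"z": 120,"wx": 0,"wy": 0,"wz": -0.006,"claw": 0.8},{"x": 4,"y": 8,"z": 127,"wx": 0,"wy": 0,"wz": -0.006,"claw": 0.8},{"x": 4,"y": 8,"z": 127,"wx": 0,"wy": 0,"wz": -0.006,"claw": 0.8},{"x": 4,"y": 8,"z": 127,"wx": 0,"wy": 0,"wz": -0.006,"claw": 0.8}])

```text
clock: 3.58
position: [0.4175, 0.3342, 0.0225]
eef_rot: [0.771, 3.045, 0.0]
contact_force: [0.6, 0.2, 1.0]
opening: 0.0683
```

```bash
python3 -c "
from h import *
goto([.418,.333,.022],151.6)
cv2.imwrite('pics/w3.png',robot.get_image('wrist'))"
```

```text
t3.58 d [-1.  -0.8  0.5] w [ 0.0004  0.0002 -0.    ] F [0.6 0.2 1. ] open 0.0683 pos [0.4175 0.3342 0.0225]
```

View pics/w3.png

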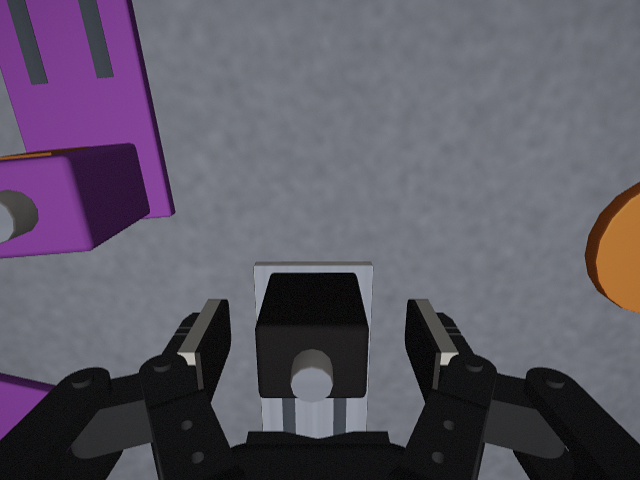

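The head at (312,335) sits centred between the pads. Closing.

send_rows(deltas=[{"x": 0,"y": 0,"z": 0,"wx": 0,"wy": 0,"wz": 0,"claw": 0.2},{"x": 0,"y": 0,"z": 0,"wx": 0,"wy": 0,"wz": 0,"claw": 0.2},{"x": 0,"y": 0,"z": 0,"wx": 0,"wy": 0,"wz": 0,"claw": 0.2},{"x": 0,"y": 0,"z": 0,"wx": 0,"wy": 0,"wz": 0,"claw": 0.2},{"x": 0,"y": 0,"z": 0,"wx": 0,"wy": 0,"wz": 0,"claw": 0.2},{"x": 0,"y": 0,"z": 0,"wx": 0,"wy": 0,"wz": 0,"claw": 0.2},{"x": 0,"y": 0,"z": 0,"wx": 0,"wy": 0,"wz": 0,"claw": 0.2},{"x": 0,"y": 0,"z": 0,"wx": 0,"wy": 0,"wz": 0,"claw": 0.2},{"x": 0,"y": 0,"z": 0,"wx": 0,"wy": 0,"wz": 0,"claw": 0.2},{"x": 0,"y": 0,"z": 0,"wx": 0,"wy": 0,"wz": 0,"claw": 0.2}])

```text
clock: 4.47
position: [0.4176, 0.3342, 0.0232]
eef_rot: [0.771, 3.045, 0.002]
contact_force: [-0.2, -0.4, 5.8]
opening: 0.0355
```

```bash
python3 -c "
from h import *
goto([.418,.333,.15],151.6)
goto([.42,.03,.15],164.2)
cv2.imwrite('pics/w4.png',robot.get_image('wrist'))"
```

```text
t4.47 d [  -1.    -0.8 -126.8] w [ 0.0012  0.0005 -0.0002] F [-0.2 -0.4  5.8] open 0.0355 pos [0.4176 0.3342 0.0232]
t4.47 d [-146.9 -266.3 -127. ] w [ 0.0012  0.0007 -0.2201] F [-0.2 -0.4  5.8] open 0.0355 pos [0.4176 0.3342 0.0232]
```

View pics/w4.png

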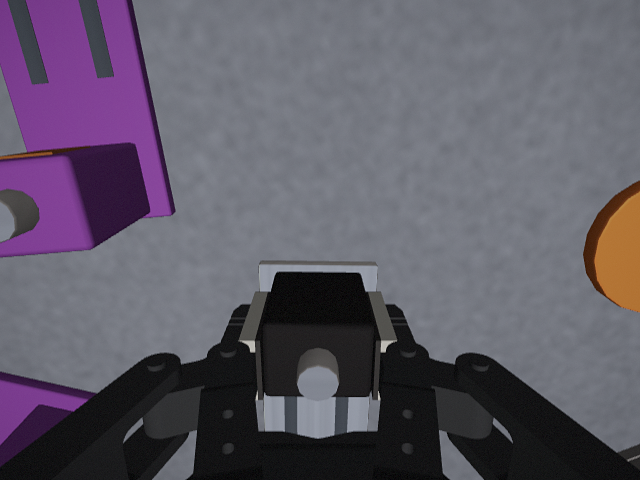

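Gripped at 35.5 mm opening, with the stub at (318,378) between the pads. Lifting and carrying to in front of the stand.

```bash
python3 -c "
from h import *
goto([.470,.0005,.14],164.2)"
```

```text
t4.52 d [-204.9 -268.4 -117. ] w [ 0.0012  0.0007 -0.2202] F [-1.6 -0.2  5.3] open 0.0352 pos [0.4176 0.3342 0.0232]
```

send_rows(deltas=[{"x": 0,"y": 0,"z": -20,"wx": 0,"wy": 0,"wz": 0,"claw": 0.2},{"x": 0,"y": 0,"z": -50,"wx": 0,"wy": 0,"wz": 0,"claw": 0.2},{"x": 0,"y": 0,"z": -85,"wx": 0,"wy": 0,"wz": 0,"claw": 0.2},{"x": 0,"y": 0,"z": -117,"wx": 0,"wy": 0,"wz": 0,"claw": 0.2},{"x": -12,"y": -16,"z": -117,"wx": 0,"wy": 0,"wz": -0.02,"claw": 0.2},{"x": -30,"y": -40,"z": -117,"wx": 0,"wy": 0,"wz": -0.04,"claw": 0.2},{"x": -52,"y": -68,"z": -117,"wx": 0,"wy": 0,"wz": -0.07,"claw": 0.2},{"x": -75,"y": -98,"z": -117,"wx": 0,"wy": 0,"wz": -0.1,"claw": 0.2},{"x": -98,"y": -128,"z": -117,"wx": 0,"wy": 0,"wz": -0.13,"claw": 0.2},{"x": -120,"y": -158,"z": -117,"wx": 0,"wy": 0,"wz": -0.16,"claw": 0.2}])

```text
clock: 5.35
position: [0.4475, 0.1362, 0.1396]
eef_rot: [0.522, 3.097, 0.0]
contact_force: [1.4, 0.3, -1.6]
opening: 0.0354
```

```bash
python3 -c "
from h import *
goto([.470,.0005,.14],164.2)"
```

```text
t5.35 d [ -65.7 -120.9   -0.4] w [ 0.0003  0.0006 -0.0579] F [ 1.4  0.3 -1.6] open 0.0354 pos [0.4475 0.1362 0.1396]
```

send_rows(deltas=[{"x": -14,"y": -24,"z": 0,"wx": 0,"wy": 0,"wz": -0.03,"claw": 0.2},{"x": -30,"y": -54,"z": 0,"wx": 0,"wy": 0,"wz": -0.058,"claw": 0.2},{"x": -46,"y": -84,"z": 0,"wx": 0,"wy": 0,"wz": -0.058,"claw": 0.2},{"x": -58,"y": -106,"z": 0,"wx": 0,"wy": 0,"wz": -0.058,"claw": 0.2},{"x": -66,"y": -121,"z": 0,"wx": 0,"wy": 0,"wz": -0.058,"claw": 0.2},{"x": -66,"y": -121,"z": 0,"wx": 0,"wy": 0,"wz": -0.058,"claw": 0.2},{"x": -66,"y": -121,"z": 20,"wx": 0,"wy": 0,"wz": -0.058,"claw": 0.2},{"x": -66,"y": -121,"z": 40,"wx": 0,"wy": 0,"wz": -0.058,"claw": 0.2},{"x": -66,"y": -121,"z": 50,"wx": 0,"wy": 0,"wz": -0.058,"claw": 0.2},{"x": -66,"y": -121,"z": 50,"wx": 0,"wy": 0,"wz": -0.058,"claw": 0.2}])

```text
clock: 6.18
position: [0.4683, 0.0023, 0.0875]
eef_rot: [-0.434, -3.107, 0.001]
contact_force: [-0.4, -0.1, -1.3]
opening: 0.0355
```

```bash
python3 -c "
from h import *
goto([.470,.0005,.053],164.2)
t=robot.get_image('top');s=robot.get_image('scene')
cv2.imwrite('pics/t5.png',t)
cv2.imwrite('pics/c5.png',np.hstack([cv2.resize(t[130:290,260:390],(390,480),interpolation=cv2.INTER_CUBIC),cv2.resize(s[180:350,230:370],(395,480),interpolation=cv2.INTER_CUBIC)]))"
```

```text
t6.18 d [-2.3 -1.3 34.5] w [-0.001  -0.004  -0.0016] F [-0.4 -0.1 -1.3] open 0.0355 pos [0.4683 0.0023 0.0875]
```

View pics/c5.png

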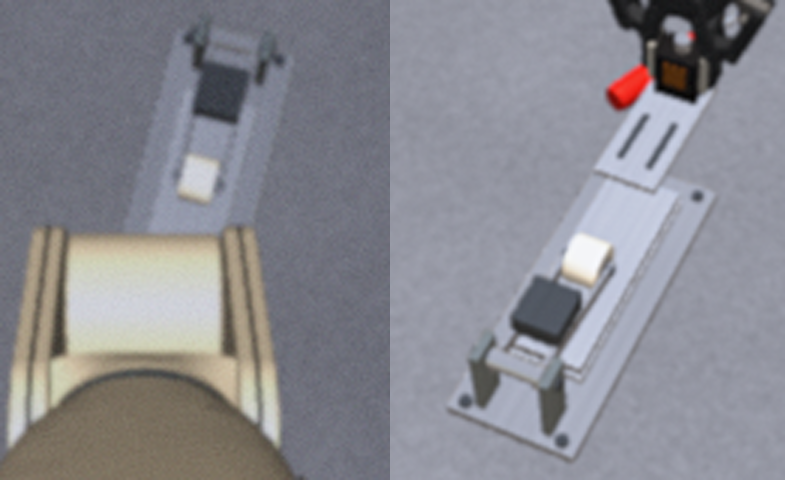

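The scene view shows the foot's front edge at crop (595,172) to (655,192), level above the pile. The roller is at (588,260). Cross-checking the stand from this camera.

Run:
```python
from h import *
g=lambda x,y,z:onz("scene",(230+(x-390)/2.821,180+y/2.824),z)
fr,br,bl=g(717,190,.01),g(575,461,.01),g(447,408,.01)
e=lambda a,b:(round(np.degrees(np.arctan2(*(b-a)[1::-1])),2),round(np.linalg.norm(b-a),4))
print(fr,br,bl,e(fr,br),e(br,bl),"centre",(fr+bl)/2)
r=g(588,250,.064);print("roller",r)
f1,f2=g(595,172,.070),g(656,191,.070);print("front",f1,f2,e(f1,f2),(f1+f2)/2)
s=robot.get_state();print(s["position"],e(s["position"]*[1,1,0],(f1+f2)/2*[1,1,0]))
d=np.array([np.cos(np.radians(-15.8)),np.sin(np.radians(-15.8))])
for c in((.629,-.0444),tuple(((fr+bl)/2)[:2])):
  v=s["position"][:2]-c; print("stand xy",v@d,v@[-d[1],d[0]])
```

```text
[0.51792318 0.04105156 0.01      ] [ 0.77171664 -0.02727317  0.01      ] [ 0.74453234 -0.12326593  0.01      ] (np.float64(-15.07), np.float64(0.2628)) (np.float64(-105.81), np.float64(0.0998)) centre [ 0.63122776 -0.04110719  0.01      ]
roller [ 0.63319604 -0.04145919  0.064     ]
front [ 0.56484342 -0.0480619   0.07      ] [ 5.76126713e-01 -4.11190515e-04  7.00000000e-02] (np.float64(76.68), np.float64(0.049)) [ 0.57048507 -0.02423654  0.07      ]
[0.46983278 0.00228162 0.08929391] (np.float64(-14.76), np.float64(0.1041))
stand xy -0.1658640448041652 0.0015798030835819732
stand xy -0.16711106966631134 -0.0021951756299071466
```

send_rows(deltas=[{"x": 0,"y": 0,"z": 10,"wx": 0,"wy": 0,"wz": 0,"claw": 0.2},{"x": 0,"y": 0,"z": 20,"wx": 0,"wy": 0,"wz": 0,"claw": 0.2},{"x": 0,"y": 0,"z": 28,"wx": 0,"wy": 0,"wz": 0,"claw": 0.2},{"x": 0,"y": 0,"z": 33,"wx": 0,"wy": 0,"wz": 0,"claw": 0.2},{"x": 0,"y": 0,"z": 36,"wx": 0,"wy": 0,"wz": 0,"claw": 0.2},{"x": 0,"y": 0,"z": 36,"wx": 0,"wy": 0,"wz": 0,"claw": 0.2},{"x": 0,"y": 0,"z": 36,"wx": 0,"wy": 0,"wz": 0,"claw": 0.2},{"x": -5,"y": 0,"z": 36,"wx": 0,"wy": 0,"wz": 0,"claw": 0.2},{"x": -12,"y": 0,"z": 36,"wx": 0,"wy": 0,"wz": 0,"claw": 0.2},{"x": -20,"y": 0,"z": 36,"wx": 0,"wy": 0,"wz": 0,"claw": 0.2}])

```text
clock: 7.12
position: [0.4903, -0.0038, 0.0536]
eef_rot: [0.435, 3.11, 0.0]
contact_force: [0.3, 0.1, -1.6]
opening: 0.0357
```

```bash
cat > look.py <<'E'
import sys
from h import *
s0=robot.get_image('scene')
cv2.imwrite(sys.argv[1],cv2.resize(s0[180:350,230:370],(560,680),interpolation=cv2.INTER_CUBIC)[:600])
c=np.array([.630,-.043]);a=np.radians(-15.7);d=np.array([np.cos(a),np.sin(a)])
s=robot.get_state();v=s["position"][:2]-c;print("stand xy",v@d,v@[-d[1],d[0]])
T=c-.059*d; goto([T[0],T[1],.0512],164.3)
E
python3 look.py pics/s6.png
```

```text
stand xy -0.1427237238958929 0.00016269617802121332
t7.17 d [-83.7   0.2   3. ] w [ 0.0008  0.0037 -0.0039] F [ 2.2 -0.5 -2. ] open 0.0351 pos [ 0.4926 -0.0042  0.0539]
```

View pics/s6.png

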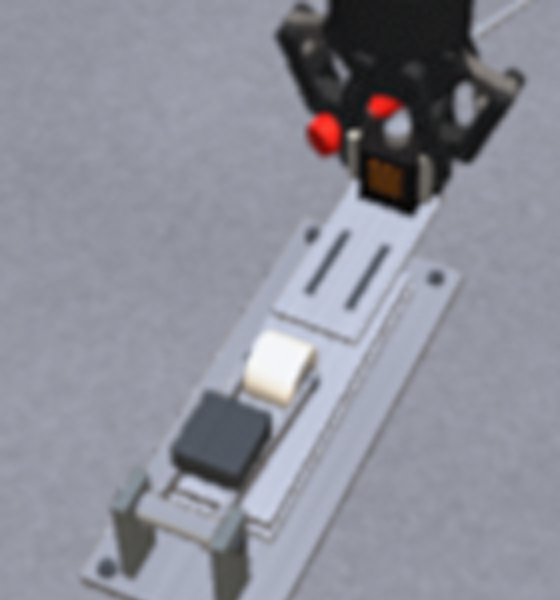

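The front edge at (273–355, 312–340) points straight at the roller (283,370), and no contact force is felt. Pushing on.

send_rows(deltas=[{"x": -3,"y": 0,"z": 0,"wx": 0,"wy": 0,"wz": 0,"claw": 0.2},{"x": -8,"y": 0,"z": 0,"wx": 0,"wy": 0,"wz": 0,"claw": 0.2},{"x": -13,"y": 0,"z": 0,"wx": 0,"wy": 0,"wz": 0,"claw": 0.2},{"x": -18,"y": 0,"z": 0,"wx": 0,"wy": 0,"wz": 0,"claw": 0.2},{"x": -23,"y": 0,"z": 0,"wx": 0,"wy": 0,"wz": 0,"claw": 0.2},{"x": -28,"y": 0,"z": 0,"wx": 0,"wy": 0,"wz": 0,"claw": 0.2},{"x": -33,"y": 0,"z": 0,"wx": 0,"wy": 0,"wz": 0,"claw": 0.2},{"x": -38,"y": 0,"z": 0,"wx": 0,"wy": 0,"wz": 0,"claw": 0.2},{"x": -42,"y": 0,"z": 0,"wx": 0,"wy": 0,"wz": 0,"claw": 0.2},{"x": -45,"y": 0,"z": 0,"wx": 0,"wy": 0,"wz": 0,"claw": 0.2}])

```text
clock: 8.0
position: [0.5333, -0.0162, 0.0532]
eef_rot: [0.435, 3.111, 0.0]
contact_force: [-0.1, 0.3, -3.2]
opening: 0.0352
```

```bash
python3 look.py pics/s7.png
```

```text
stand xy -0.09981756614721626 -0.0003294859298316165
t8.05 d [-40.8   0.5   2.1] w [ 0.0002  0.0012 -0.0039] F [ 0.3 -0.  -3.1] open 0.035 pos [ 0.5338 -0.0163  0.0533]
```

View pics/s7.png

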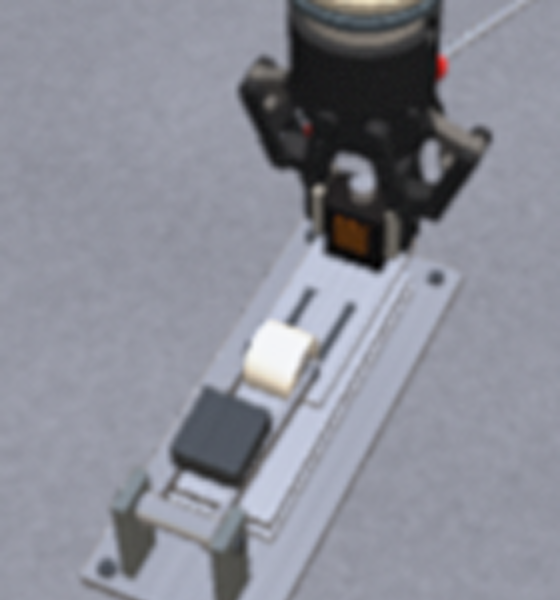

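The roller has risen (370→357 px) and sits on the foot, still in line. Finishing the slide, then setting down.

send_rows(deltas=[{"x": -4,"y": 0,"z": 0,"wx": 0,"wy": 0,"wz": 0,"claw": 0.2},{"x": -10,"y": 0,"z": 0,"wx": 0,"wy": 0,"wz": 0,"claw": 0.2},{"x": -16,"y": 0,"z": 0,"wx": 0,"wy": 0,"wz": 0,"claw": 0.2},{"x": -22,"y": 0,"z": 0,"wx": 0,"wy": 0,"wz": 0,"claw": 0.2},{"x": -28,"y": 0,"z": 0,"wx": 0,"wy": 0,"wz": 0,"claw": 0.2},{"x": -34,"y": 0,"z": 0,"wx": 0,"wy": 0,"wz": 0,"claw": 0.2},{"x": -38,"y": 0,"z": 0,"wx": 0,"wy": 0,"wz": 0,"claw": 0.2},{"x": -41,"y": 0,"z": 0,"wx": 0,"wy": 0,"wz": 0,"claw": 0.2},{"x": -41,"y": 0,"z": 1,"wx": 0,"wy": 0,"wz": 0,"claw": 0.2},{"x": -41,"y": 0,"z": 2,"wx": 0,"wy": 0,"wz": 0,"claw": 0.2}])

```text
clock: 8.88
position: [0.5721, -0.0273, 0.0512]
eef_rot: [0.435, 3.111, 0.0]
contact_force: [-1.5, 0.7, 20.8]
opening: 0.0352
```

```bash
python3 look.py pics/s8.png
```

```text
stand xy -0.06004348037525591 -0.0004935778913944937
t8.93 d [-1.   0.5  0.1] w [ 0.0001  0.0004 -0.0037] F [ 0.6  1.  -2.7] open 0.0351 pos [ 0.5721 -0.0272  0.0513]
```

View pics/s8.png

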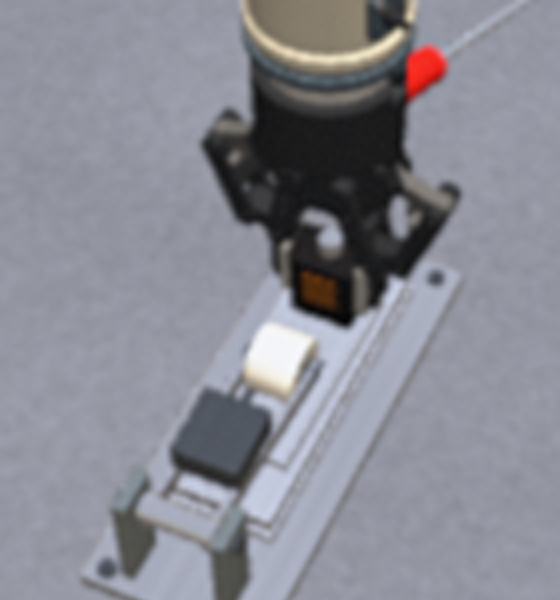

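Head at stand x ≈ −60 mm and y ≈ 0, roller at mid-foot. I'll lower 1 mm more to be sure of contact, then open gently.

send_rows(deltas=[{"x": 0,"y": 0,"z": 0.5,"wx": 0,"wy": 0,"wz": 0,"claw": 0.2},{"x": 0,"y": 0,"z": 0.5,"wx": 0,"wy": 0,"wz": 0,"claw": 0.2},{"x": 0,"y": 0,"z": 0.5,"wx": 0,"wy": 0,"wz": 0,"claw": 0.45},{"x": 0,"y": 0,"z": 0.5,"wx": 0,"wy": 0,"wz": 0,"claw": 0.55},{"x": 0,"y": 0,"z": 0.5,"wx": 0,"wy": 0,"wz": 0,"claw": 0.65},{"x": 0,"y": 0,"z": 0.5,"wx": 0,"wy": 0,"wz": 0,"claw": 0.75},{"x": 0,"y": 0,"z": 0.5,"wx": 0,"wy": 0,"wz": 0,"claw": 0.8},{"x": 0,"y": 0,"z": 0.5,"wx": 0,"wy": 0,"wz": 0,"claw": 0.8},{"x": 0,"y": 0,"z": 0.5,"wx": 0,"wy": 0,"wz": 0,"claw": 0.8},{"x": 0,"y": 0,"z": 0.5,"wx": 0,"wy": 0,"wz": 0,"claw": 0.8}])

```text
clock: 9.77
position: [0.572, -0.0272, 0.0507]
eef_rot: [-0.435, -3.111, 0.0]
contact_force: [-0.6, 1.4, -0.5]
opening: 0.0683
```

```bash
python3 look.py pics/s9.png; python3 -c "
from h import *
cv2.imwrite('pics/w9.png',robot.get_image('wrist'))"
```

```text
stand xy -0.06011729692578639 -0.0005268712267095476
t9.82 d [-1.1  0.5 -0.5] w [ 0.     -0.     -0.0038] F [-0.6 -0.2  0. ] open 0.0684 pos [ 0.572  -0.0272  0.0507]
```

View pics/w9.png

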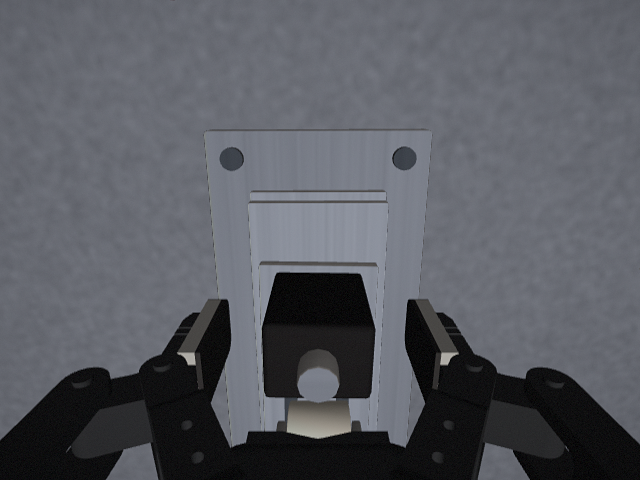

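Released, with the foot straight and centred on the pile: tail edge at 259–378 px on pile edge 249–387 px, pads clear. Retreating straight up, then back.

send_rows(deltas=[{"x": 0,"y": 0,"z": -8,"wx": 0,"wy": 0,"wz": 0,"claw": 0.8},{"x": 0,"y": 0,"z": -20,"wx": 0,"wy": 0,"wz": 0,"claw": 0.8},{"x": 0,"y": 0,"z": -40,"wx": 0,"wy": 0,"wz": 0,"claw": 0.8},{"x": 0,"y": 0,"z": -65,"wx": 0,"wy": 0,"wz": 0,"claw": 0.8},{"x": 0,"y": 0,"z": -95,"wx": 0,"wy": 0,"wz": 0,"claw": 0.8},{"x": 0,"y": 0,"z": -125,"wx": 0,"wy": 0,"wz": 0,"claw": 0.8},{"x": 25,"y": 0,"z": -140,"wx": 0,"wy": 0,"wz": 0,"claw": 0.8},{"x": 55,"y": 0,"z": -150,"wx": 0,"wy": 0,"wz": 0,"claw": 0.8},{"x": 80,"y": 0,"z": -150,"wx": 0,"wy": 0,"wz": 0,"claw": 0.8},{"x": 80,"y": 0,"z": -150,"wx": 0,"wy": 0,"wz": 0,"claw": 0.8}])

```text
clock: 10.7
position: [0.4907, -0.0045, 0.2021]
eef_rot: [-0.434, -3.11, -0.0]
contact_force: [-1.1, 0.2, -0.9]
opening: 0.0685
```

```bash
python3 look.py pics/s10.png; python3 -c "
from h import *
w=robot.get_image('wrist');cv2.imwrite('pics/w10.png',w);print(robot.get_state()['contact_force'],robot.get_state()['qd'])"
```

```text
stand xy -0.14198757857725997 -0.00029335431213206673
t10.75 d [-82.9   0.5 151.1] w [ 0.0002  0.0006 -0.0031] F [1.2 0.1 0.2] open 0.0684 pos [ 0.4932 -0.0049  0.2022]
[ 0.24560505 -1.39195912  0.04196833] [-0.00700406  0.03336289 -0.04148091 -0.00097067 -0.01004597 -0.00068087]
```

View pics/s10.png

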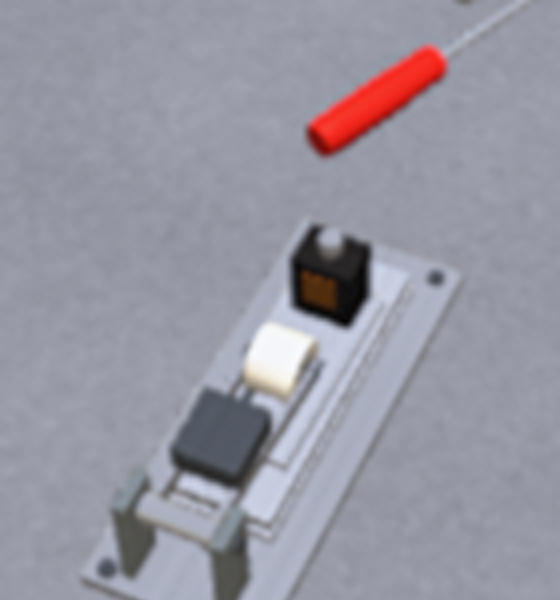

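View pics/w10.png

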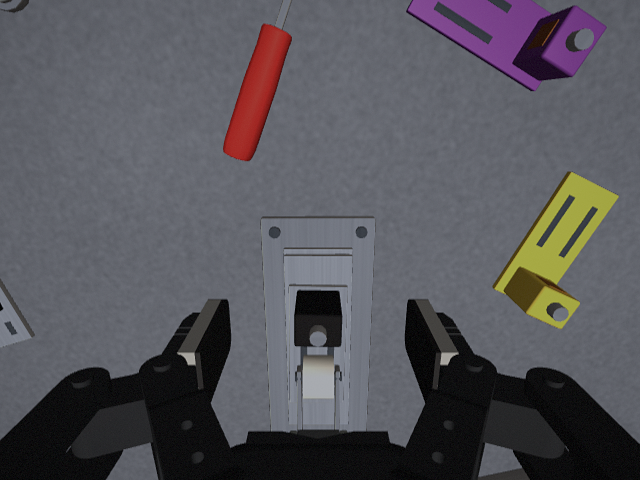

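The bracket lies flat and in line, the gripper is clear, and the roller is up on the foot. One numeric check, then I hand in.

Run:
```python
from h import *
g=lambda u,v,z:onz("wrist",(u,v),z)
a,b=g(261,217,.01),g(376,217,.01); m=(a+b)/2
y=(a-b)[:2];y/=np.linalg.norm(y); x=np.array([-y[1],y[0]]); x=x if x[0]>0 else -x
st=g(318,335,.088); v=(st-m)[:2]; print("stub in stand: x",v@x-.13,"y",v@np.array([-x[1],x[0]]))
t1,t2=g(289,286,.034),g(348,286,.034); print("tail edge x",((t1+t2)/2-m)[:2]@x-.13, "width",np.linalg.norm(t1-t2))
t=(t1-t2)[:2];print("yaw diff deg",np.degrees(np.arctan2(t[0]*y[1]-t[1]*y[0],t@y)))
s=onz("scene",(230+330/4,180+238/4),.088);c=np.array([.63,-.043]);an=np.radians(-15.7);d=np.array([np.cos(an),np.sin(an)])
v=s[:2]-c;print("scene stub",v@d,v@[-d[1],d[0]])
print(robot.finish_job())
```

```text
stub in stand: x -0.06286958957526334 y -0.0005820290849880876
tail edge x -0.07613043957802706 width 0.04992725450254362
yaw diff deg 0.013501646408616874
scene stub -0.05943405056706941 0.0012737581881699148
the job is handed in; nothing more can be done
None
```

I took the long-footed bracket (grey foot, black head) by its head and carried it to the open end of the stand. I then slid it level under the roller, let go and lifted clear, handing in at about 11 s with no verdict reported.

| Last check | Result | Wanted |
|---|---|---|
| Head along the stand, wrist camera | x ≈ -63 mm | -81 to -37 mm |
| Head along the stand, scene camera | x ≈ -59 mm | -81 to -37 mm |
| Head off the centre line, wrist and scene | about 1 mm | within 16 mm |
| Foot against stand, wrist camera | in line to under 1° | within 11° |

- **Agreement:** the two cameras differ by about 4 mm along the stand, well inside the tolerance.
- **Roller:** in the pictures it is raised and resting on about the middle of the bare foot. I did not measure the arm angle itself.
- **Flatness and stillness:** I judged the bracket flat by eye in the last pictures, and did not measure its tilt or speed.
- **Forces:** one reading of about 21 N appeared for a moment at set-down. After I let go, the tool force was near zero.
- **Other objects:** my moves stayed clear of the short bracket and the coloured look-alikes. I did not re-measure the short bracket's position at the end.

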